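Close the door chime and hold it shut for the screws

TASK

The shop's door chime has a new coin cell and is ready to be closed. First push the red sprung plunger in the open lower half all the way down to its stop and let it come back up, to wake the unit; then fit the white cover onto the two steel dowels (thick dowel in the wide socket, so the amber lens is at the coin-cell end) and press it down until the two halves meet all round. Finish while still holding the cover pressed fully shut, with the gripper on it, so that a colleague can put the screws in, and leave the other things on the table where they are.

Things in the scene. Friction and masses are not known exactly. Their poses are not given: they have to be found in the camera images.
- chime_base: Lower half of the chime: open grey plastic tray, 54 (its x) by 120 mm (its y), rim 22 mm high, 0.35 kg, loose. Origin: centre of its underside, z up. Two bullet-nosed steel dowels rise 16 mm above the rim: a thick one (12 mm) at y +47 mm, the coin-cell end, and a thin one (8 mm) at y -47 mm, the black speaker's end. The plunger stands at the centre.
- chime_cover: Upper half: hollow white cover lying right way up, 54 (its x) by 120 mm (its y), 34 mm high, 0.12 kg, straight sides. Origin: centre of its underside, z up. On top the amber lens at the +y end, the black grille towards -y. Shut, its axes match the base's and its origin lies 22 mm above the base's, a rib in it holding the plunger 5.5 mm down; let go, it springs up about 5 mm.
- tamper_plunger (a joint): Travel of the red plunger in m: 0 up, 0.006 at its stop. A spring returns it: about 3.6 N to start it, 9 N at the stop (holding the cover shut takes about 8 N on top of its weight).
- plunger_top (a point): Centre of the top face of the red plunger's round 16 mm cap; 30 mm above the base's underside when up (8 mm above the rim), 24 mm at the stop.
- thick_dowel (a point): Tip of the thick dowel on the base.
- thin_dowel (a point): Tip of the thin dowel on the base.
- thick_socket (a point): Centre of the mouth of the cover's wide socket (14.5 mm bore, 28 mm deep, at y +47 mm, lens end) for the thick dowel, in the plane of the cover's underside.
- thin_socket (a point): Centre of the mouth of the cover's narrow socket (10.5 mm bore, 28 mm deep, at y -47 mm) for the thin dowel, in the plane of the cover's underside.
- screw_dish: Bystander: small dark steel dish with four screws, 62 mm across, 14 mm high, origin under its centre.
- screwdriver: Bystander: screwdriver, 150 mm long, lying flat.
- blue_bangle: Bystander: blue bangle, 55 mm across, 6 mm high, lying flat.
- orange_bangle: Bystander: orange bangle, 54 mm across, 6 mm high, lying flat.
- cream_bangle: Bystander: cream bangle, 55 mm across, 7 mm high, lying flat.
- green_gift_box: Bystander: green gift box with a ribbon, 70 mm square, 36 mm high.
- pink_gift_box: Bystander: pink gift box with a ribbon, 65 mm square, 36 mm high.
- roll_of_tape: Bystander: roll of brown tape lying flat, 104 mm across, 25 mm high.
- count_pad: Bystander: white stapled note pad lying flat, 102 by 145 mm, 9 mm high, at the right.
- ball_pen: Bystander: white and green ball pen lying on the note pad, 129 mm long.

How it is judged (in metres and radians):
On the way, in this order (a step that is already met when the one before it is completed fails the run):
1. the gripper pushes the red plunger down to its stop (value of joint tamper_plunger above 0.0052 m and contact force between the fingers and chime_base above 2 N and contact force between chime_cover and chime_base below 0.5 N), for 0.1 s.
2. the plunger comes back up (value of joint tamper_plunger below 0.001 m), for 0.1 s.
3. the cover is on both dowels and pressed shut against the plunger's spring (z of chime_cover in the frame of chime_base below 0.0235 m and horizontal distance between thick_socket and thick_dowel below 0.004 m and horizontal distance between thin_socket and thin_dowel below 0.004 m and contact force between the fingers and chime_cover above 2 N), for 0.2 s.
At the end, for the whole second after the job is handed in: The cover is on both dowels the right way round (4 mm), its edge within 1.5 mm of the base's rim and parallel to it (2 degrees), the plunger held down through it, the base flat on the table, the gripper still on the cover (over 2 N), nothing moving (all of step 3 and z of chime_cover in the frame of chime_base above 0.019 m and angle between the z axis of chime_cover and the z axis of chime_base, either way round below 0.035 rad and value of joint tamper_plunger above 0.0035 m and height (world z) of chime_base below 0.004 m and angle between chime_base's own z axis and vertical below 0.05 rad and linear speed of chime_cover below 0.02 m/s); the arm keeps its last pose, push and grip.
It fails at once if a bystander is pushed more than 3 cm from its place (distance of any of screw_dish, screwdriver, blue_bangle, orange_bangle, cream_bangle, green_gift_box, pink_gift_box, roll_of_tape, count_pad, ball_pen from where it was at the start of the episode above 0.03 m).
It also fails if it takes over 51 s, if anything falls off the work surface, if the arm or the gripper's body presses on something with over 40 N, if the wrist force passes 120 N, or if a joint passes its speed limit or range.

ROBOT

A 6-joint arm with a two-finger parallel gripper is mounted at the origin on a cart in front of the work surface, level with it; the furniture and walls round the work are solid. World frame = base frame: x ahead of the robot, y to its left, z up, the work surface at z = 0. Lengths are in m, angles in degrees, forces in N, time in s.
With the tool pointing down it reaches from about 0.3 to 0.85 m from the base axis. Payload 5.4 kg.
Tool frame: the origin (TCP) lies on the centre line of the jaws, within the pads' length; the fingertips stand r.tip_extent ahead of it and the grasp point (between the pads) lies 5 mm behind it (r.tip_extent is the distance from the TCP to the fingertips, in m); z points along the fingers, y is the line along which they close (so a half turn about z gives the same grasp; the last joint's range is limited). The gripper opens to 85 mm and grips with 20 to 120 N. Pads are 22 mm wide; open, the fingers measure 114 mm over their backs; the gripper's body (76 mm by 85 mm) begins 54 mm behind the grasp point. The pads swing forward as they close: fully open they stand 13 mm farther back than shut.
Start: joints at [64.051, 9.076, 91.501, -0, 79.423, -12.038], TCP at [0.138, 0.558, 0.206] pointing down, gripper open.
Joint ranges: [-166.64, 166.64], [-54.1, 131.32], [10.49, 154.53], [-73.88, 253.88], [9.74, 151.15], [-171.62, 171.62]. Speed limits (degrees/s): [147.25, 147.25, 180, 180, 180, 180].

INTERFACE

Orientations are given as [roll, pitch, yaw] about the fixed x, y, z axes, in that order (R = Rz(yaw) Ry(pitch) Rx(roll)).
In Python, from workcell import r gives the robot as it stands.
- The arm moves only by the tool jog_arm, never from a script. Its argument "steps" is a list of rows, each a list of 3 entries, a list of its own where there are three numbers: the turn, a rotation vector about the tool's x, y, z in rad, then the shift along the tool's x, y, z in mm, then the opening, from 0 (shut) to 1 (fully open). A call has exactly 10 rows; each row is the pose to reach, as a shift and turn from the pose commanded when the call began, along the tool's axes at that moment; what a row does not reach only later rows make up. A row lasts 1/10 s, in which the tool goes at most 50 mm and 8.59 degrees, less where a joint would pass 70% of its speed; a pose out of reach is approached as far as the arm can. A call with a gripper value outside its range is refused whole. The fingers move at their own pace and stop on an object; the grip force is fixed at half the most. Time passes only in rows, so rows that repeat a pose let the fingers close, or fill a call up. It gives the time, the measured TCP pose, the force, the opening and the grip force at its end, in the units of the state.
- r.read_state(): the state, without advancing time (a new reading comes with each control period).
- r.grab_frame(name): name is "scene" or "top" or "wrist"; returns the picture (420x560x3 uint8, red, green, blue); there is no depth.
- r.camera_info(name): a dict with "K" (3x3 intrinsics, pixels), "dist_coeffs" ([k1, k2, p1, p2, k3] as OpenCV has them; the pictures are not rectified), "R" (3x3) and "t" (3): a world point X has camera coordinates R X + t; the wrist camera has in their place "hand_eye" (4x4, takes a point from camera to tool coordinates, whose origin is the TCP and whose axes are the flange's). Camera axes: x right, y down, z forward; pixel columns grow to the right and rows downward; lengths in m; the calibration is good to about 2 mm. A picture is of the moment at which its call begins: read the wrist's pose just before it. camera_info takes no time and is no camera call.
- r.job_done(): hands the job in; it is judged then, once.
The state is a dict: "time_s": time; "qpos": joint angles; "qvel": joint speeds; "tau": joint torques, N m; "eef_pos": TCP position; "tcp_rot": TCP orientation; "force": force on the tool from outside, world axes, zero at the start; "ft_torque": the same for the moment, N m; "grip_width": finger opening in m; "grasp_force": force on a finger pad.
Only numpy, scipy, OpenCV 4.12 (cv2) and the standard library are available. Lean on these libraries where they do the work, as an engineer would, in place of code of your own. Each camera call takes 0.05 s, during which the arm holds its last target. There are 200 camera calls.

## Working session

There is one attempt and no reset: what is moved stays moved. The work goes in short steps, Python scripts to look and compute and a tool call to move; the robot and the scene stay as the last step left them, time stands still between calls to the robot, and variables do not carry over. Pictures are saved under pics/ and viewed, at most 13 in all, crops included, and the job is handed in when it is done.

Besides the shell and the picture viewer there is one more tool, called as name([rows], argument=value, ...), one row to a line, values as JSON. jog_arm: Moves the arm, as the interface text tells. Its arguments: {"type":"object","properties":{"steps":{"type":"array","items":{"type":"array"}}},"required":["steps"]}

```bash
mkdir -p pics
python3 - <<'E'
from workcell import r
import cv2,numpy as np
s=r.read_state();print({k:s[k] for k in('time_s','eef_pos','tcp_rot','grip_width','force')},r.tip_extent)
for n in('scene','top'):
    cv2.imwrite(f'pics/{n}0.png',cv2.cvtColor(r.grab_frame(n),cv2.COLOR_RGB2BGR)); 
a=cv2.imread('pics/scene0.png');b=cv2.imread('pics/top0.png')
for n in('scene','top','wrist'):
    print(n,r.camera_info(n))
E
```

```text
{'time_s': 0.0, 'eef_pos': array([0.13794707, 0.55754079, 0.20518986]), 'tcp_rot': array([-1.79894079e+02, -2.32965378e-02,  1.66091055e+02]), 'grip_width': 0.08534198857966746, 'force': array([-0.04726445, -0.19567394,  0.91182282])} 0.014
scene {'K': array([[383.48051828,   0.        , 283.78262336],
       [  0.        , 383.48051828, 207.42859746],
       [  0.        ,   0.        ,   1.        ]]), 'dist_coeffs': array([0.01479335, 0.        , 0.        , 0.        , 0.        ]), 'R': array([[ 0.65727241, -0.75360137, -0.00882892],
       [-0.42110552, -0.35751187, -0.83357987],
       [ 0.6250305 ,  0.55160696, -0.55232838]]), 't': array([-0.31841167,  0.29797716,  0.65568195])}
top {'K': array([[420.51186457,   0.        , 283.41920839],
       [  0.        , 420.51186457, 209.01692857],
       [  0.        ,   0.        ,   1.        ]]), 'dist_coeffs': array([-0.065058,  0.      ,  0.      ,  0.      ,  0.      ]), 'R': array([[ 0.02588201, -0.99964324,  0.00659651],
       [-0.98673706, -0.02660454, -0.16013174],
       [ 0.16025011, -0.00236449, -0.98707361]]), 't': array([0.02504536, 0.54480158, 1.04955912])}
wrist {'K': array([[293.60210954,   0.        , 278.3984446 ],
       [  0.        , 293.60210954, 211.55320883],
       [  0.        ,   0.        ,   1.        ]]), 'dist_coeffs': array([-0.03256634,  0.        ,  0.        ,  0.        ,  0.        ]), 'hand_eye': array([[-9.42891957e-04, -9.65436894e-01, -2.60635213e-01,
         6.46883729e-02],
       [ 9.99999480e-01, -1.01165670e-03,  1.29680236e-04,
        -8.63305653e-04],
       [-3.88871444e-04, -2.60634955e-01,  9.65437346e-01,
        -1.67985502e-01],
       [ 0.00000000e+00,  0.00000000e+00,  0.00000000e+00,
         1.00000000e+00]])}
```

View pics/top0.png

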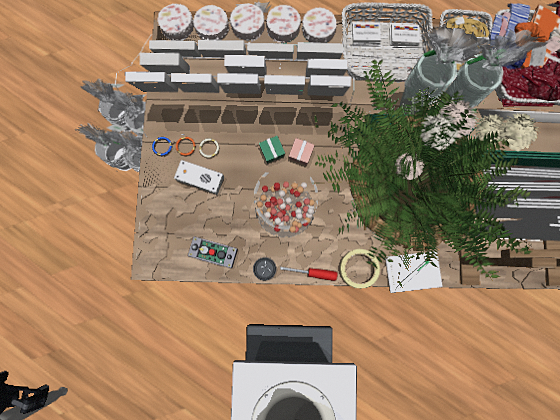

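View pics/scene0.png

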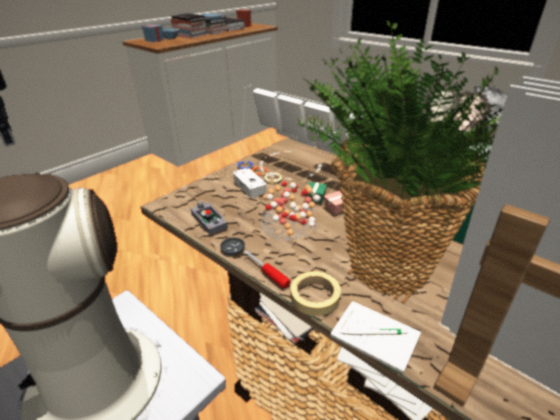

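The top view shows the cover at about (199,177) and the open base at about (212,252). The scene view shows them at about (249,182) and (209,217). A glass bowl stands at (285,203) and a shelf unit lies behind the cover. I'll enlarge both.

Run:
```python
import cv2,numpy as np
b=cv2.imread('pics/top0.png');a=cv2.imread('pics/scene0.png')
c=lambda im,x,y,w,h,k:cv2.resize(im[y:y+h,x:x+w],None,fx=k,fy=k,interpolation=cv2.INTER_CUBIC)
# 4 tiles 400x300 : scale 6.. 
t=np.vstack([np.hstack([c(b,168,152,64,50,6),c(b,182,227,64,50,6)]),np.hstack([c(a,222,160,64,50,6),c(a,180,192,64,50,6)])])
cv2.imwrite('pics/crops.png',t);print(t.shape)
```

```text
(600, 768, 3)
```

View pics/crops.png

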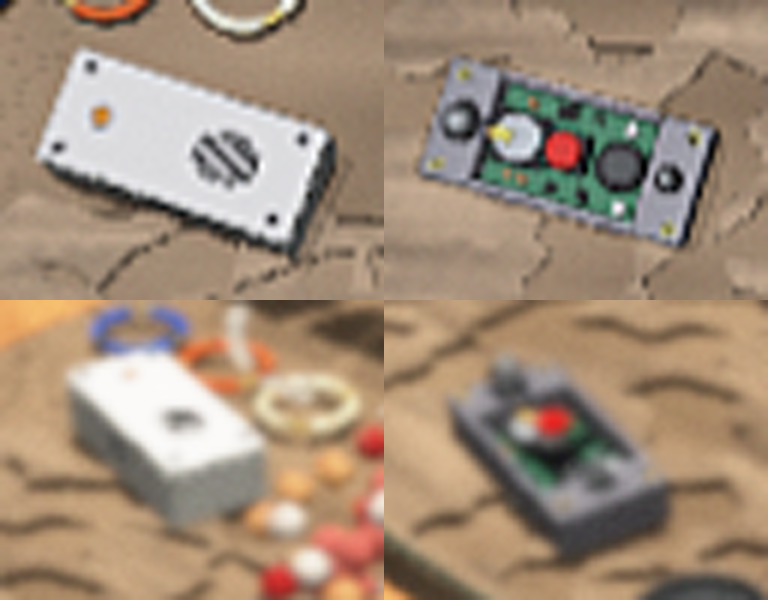

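The crops show the cover's lens and the base's coin cell both at the left (+y) end. In crop pixels the top-view screws are at (91,67), (302,139), (272,219) and (57,147). The plunger is at (563,150) in the top view and (552,420) in the scene view. The dowels are at (461,118) and (668,178).

```bash
cat > h.py <<'E'
import cv2,numpy as np
from workcell import r
from scipy.spatial.transform import Rotation as Ro
def ray(n,p,st=None):
    c=r.camera_info(n)
    u=cv2.undistortPoints(np.array([[p]],float),c['K'],c['dist_coeffs'])[0,0]
    d=np.array([u[0],u[1],1.])
    if n=='wrist':
        R=Ro.from_euler('xyz',st['tcp_rot'],degrees=True).as_matrix();H=c['hand_eye']
        o=R@H[:3,3]+st['eef_pos'];d=R@H[:3,:3]@d
    else: o=-c['R'].T@c['t'];d=c['R'].T@d
    return o,d/np.linalg.norm(d)
def tri(rays):
    A=sum(np.eye(3)-np.outer(d,d) for o,d in rays);b=sum((np.eye(3)-np.outer(d,d))@o for o,d in rays)
    x=np.linalg.solve(A,b);return x,[np.linalg.norm((np.eye(3)-np.outer(d,d))@(x-o))*1000 for o,d in rays]
def atz(ra,z): o,d=ra;return o+d*(z-o[2])/d[2]
E
python3 - <<'E'
from h import *
np.set_printoptions(precision=4,suppress=True)
T=lambda x,y,ox,oy:(ox+x/6-.42,oy+y/6-.42)
for nm,p in dict(s1=(91,67),s2=(302,139),s3=(272,219),s4=(57,147),lens=(101,116)).items(): print(nm,atz(ray('top',T(*p,168,152)),.034))
for nm,p,z in (('thick',(77,118),.038),('thin',(284,178),.038),('pl',(179,150),.03)): print(nm,atz(ray('top',T(*p,182,227)),z))
print('pl tri',tri([ray('top',T(179,150,182,227)),ray('scene',T(168,120,180,192))]))
print('cover grille tri',tri([ray('top',T(226,158,168,152)),ray('scene',T(184,120,222,160))]))
print('lens tri',tri([ray('top',T(101,116,168,152)),ray('scene',T(130,75,222,160))]))
s=r.read_state();print(s['eef_pos'],s['tcp_rot'])
E
```

```text
s1 [0.6638 0.3123 0.034 ]
s2 [0.6332 0.2161 0.034 ]
s3 [0.5966 0.2275 0.034 ]
s4 [0.6268 0.325  0.034 ]
lens [0.6415 0.3063 0.034 ]
thick [0.4413 0.2667 0.038 ]
thin [0.4182 0.1763 0.038 ]
pl [0.4293 0.2233 0.03  ]
pl tri (array([0.4293, 0.2229, 0.0316]), [np.float64(0.0779638720062489), np.float64(0.07796387200629981)])
cover grille tri (array([0.6235, 0.2484, 0.0371]), [np.float64(0.6200978292462846), np.float64(0.6200978292462235)])
lens tri (array([0.6413, 0.3058, 0.0356]), [np.float64(0.2751259316218939), np.float64(0.27512593162197835)])
[0.138  0.5576 0.2053] [-179.9037   -0.0194  166.0894]
```

```bash
cat >> h.py <<'E'
def go(x,y,z,yaw,roll=180,pitch=0):
    s=r.read_state();R0=Ro.from_euler('xyz',s['tcp_rot'],degrees=True);R1=Ro.from_euler('xyz',[roll,pitch,yaw],degrees=True)
    print('turn',(R0.inv()*R1).as_rotvec().round(4),'shift',(R0.inv().apply(np.array([x,y,z])-s['eef_pos'])*1000).round(1),'t',s['time_s'],'F',s['force'].round(1))
E
python3 -c "
from h import *
go(.4293-.0,.2233,.15,75.7)"
```

```text
turn [-1.6000e-03  1.1000e-03  1.5776e+00] shift [-363.1 -254.4   55.6] t 0.1 F [-0.2  0.3 -0.2]
```

jog_arm([
  [[0,0,0.15],[-36,-25,0],1],
  [[0,0,0.3],[-72,-50,0],1],
  [[0,0,0.45],[-108,-75,0],1],
  [[0,0,0.6],[-144,-100,0],1],
  [[0,0,0.75],[-180,-125,0],1],
  [[0,0,0.9],[-216,-150,0],1],
  [[0,0,1.05],[-252,-175,0],1],
  [[0,0,1.2],[-288,-200,0],1],
  [[0,0,1.35],[-325,-228,0],0.5],
  [[-0.0016,0.001,1.5],[-363,-254,0],0],
])

```text
time_s: 1.1
eef_pos: [0.4301, 0.2226, 0.2059]
tcp_rot: [-180.0, -0.1, 79.8]
force: [0.3, -0.1, 0.4]
grip_width: 0.0593
grasp_force: 0.0
```

```bash
python3 -c "
from h import *
go(.4293,.2233,.15,75.7)"
```

```text
turn [-0.0001 -0.0016  0.0715] shift [ 0.4 -0.9 55.9] t 1.1 F [ 0.3 -0.1  0.4]
```

jog_arm([
  [[0,0,0.0715],[0,-1,0],0],
  [[0,0,0.0715],[0,-1,0],0],
  [[0,0,0.0715],[0,-1,0],0],
  [[0,0,0.0715],[0,-1,0],0],
  [[0,0,0.0715],[0,-1,0],0],
  [[0,0,0.0715],[0,-1,0],0],
  [[0,0,0.0715],[0,-1,0],0],
  [[0,0,0.0715],[0,-1,0],0],
  [[0,0,0.0715],[0,-1,0],0],
  [[0,0,0.0715],[0,-1,0],0],
])

```text
time_s: 2.1
eef_pos: [0.4286, 0.2245, 0.2062]
tcp_rot: [180.0, -0.1, 76.1]
force: [-0.2, 0.4, -0.1]
grip_width: 0.0003
grasp_force: 0.0
```

```bash
python3 -c "
from h import *
s=r.read_state();print(s['eef_pos'],s['tcp_rot'],s['grip_width'])
cv2.imwrite('pics/w1.png',cv2.cvtColor(r.grab_frame('wrist'),cv2.COLOR_RGB2BGR))"
```

```text
[0.42856379 0.22445556 0.20620195] [ 1.79979941e+02 -9.38439479e-02  7.60524909e+01] 0.0002656821168449774
```

View pics/w1.png

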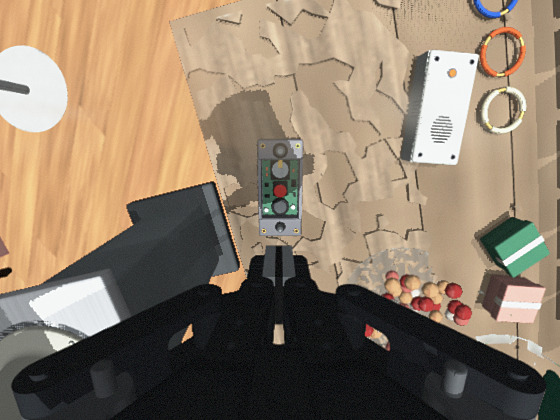

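The wrist view shows the base upright at (280,190), with the thick dowel at (280,151), the plunger at (280,191) and the thin dowel at (280,227). The cover is at (440,108), with the lens up at (452,72). I'll enlarge both.

Run:
```python
import cv2,numpy as np
b=cv2.imread('pics/w1.png')
c=lambda im,x,y,w,h,k:cv2.resize(im[y:y+h,x:x+w],None,fx=k,fy=k,interpolation=cv2.INTER_CUBIC)
cv2.imwrite('pics/c2.png',np.hstack([c(b,240,130,80,120,5),c(b,395,45,80,120,5)]))
```

```text
(no output)
```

View pics/c2.png

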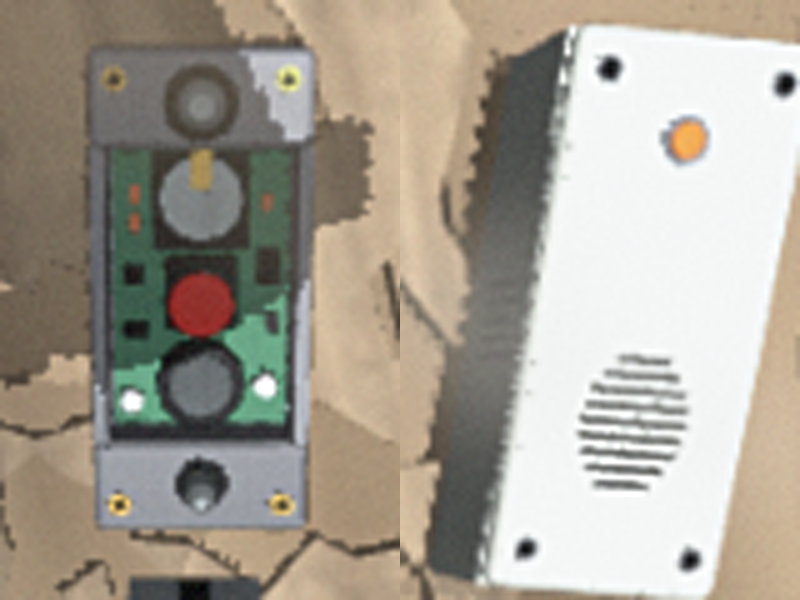

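In the crops the base screws are at (114,79), (289,79), (283,504) and (119,504), the plunger is at (202,304), and the dowels at (202,104) and (202,493). The cover screws, from the tile's own origin, are at (209,68), (386,84), (290,559) and (126,548).

Run:
```python
from h import *
np.set_printoptions(precision=4,suppress=True)
st=dict(eef_pos=np.array([0.42856379,0.22445556,0.20620195]),tcp_rot=[179.979941,-.0938,76.0525])
W=lambda p,ox,oy:ray('wrist',(ox+p[0]/5-.4,oy+p[1]/5-.4),st)
T=lambda x,y,ox,oy:ray('top',(ox+x/6-.42,oy+y/6-.42))
def fit(P,name):
    P=np.array(P);c=P.mean(0);v=(P[0]+P[1]-P[2]-P[3])/2
    print(name,c,'yaw',np.degrees(np.arctan2(-v[0],v[1])),'len',np.linalg.norm(v[:2]),'wid',np.linalg.norm(P[0]-P[1]),np.linalg.norm(P[3]-P[2]))
b=[(114,79),(289,79),(283,504),(119,504)]
fit([atz(W(p,240,130),.022) for p in b],'base w')
cv=[(209,68),(386,84),(290,559),(126,548)]
fit([atz(W(p,395,45),.034) for p in cv],'cover w')
fit([atz(T(*p,168,152),.034) for p in [(57,147),(91,67),(302,139),(272,219)]],'cover t')
fit([atz(T(*p,182,227),.022) for p in [(51,163),(79,74),(309,140),(284,230)]],'base t')
print('pl',atz(W((202,304),240,130),.03),tri([W((202,304),240,130),T(179,150,182,227)]))
print('thick',tri([W((202,104),240,130),T(77,118,182,227)]),'thin',tri([W((202,493),240,130),T(284,178,182,227)]))
for a,b_ in zip(cv,[(57,147),(91,67),(302,139),(272,219)]): print(tri([W(a,395,45),T(*b_,168,152)]))
go(.4293,.2233,.06,75.7)
```

```text
base w [0.4308 0.2219 0.022 ] yaw -13.995990307391992 len 0.1050737587734781 wid 0.041073071881789894 0.041481755115652476
cover w [0.6316 0.2681 0.034 ] yaw -17.76709371914012 len 0.10174926829007212 wid 0.039351741045843235 0.038916354931847835
cover t [0.6301 0.2702 0.034 ] yaw -17.41054390588551 len 0.10156481289074025 wid 0.03914890853440694 0.03829749598835786
base t [0.4291 0.2239 0.022 ] yaw -14.223168280772573 len 0.10578842166800274 wid 0.04043241125230931 0.04028213714568665
pl [0.4311 0.2223 0.03  ] (array([0.4302, 0.2228, 0.0313]), [np.float64(0.981874267195516), np.float64(0.9818742671954517)])
thick (array([0.4421, 0.2679, 0.0316]), [np.float64(0.31246629504123136), np.float64(0.3124662950413326)]) thin (array([0.4191, 0.1769, 0.0313]), [np.float64(0.671960652150636), np.float64(0.671960652150612)])
(array([0.6246, 0.3223, 0.0419]), [np.float64(0.7686788281702202), np.float64(0.7686788281700272)])
(array([0.662 , 0.3104, 0.0403]), [np.float64(0.3276199633545543), np.float64(0.3276199633545325)])
(array([0.6318, 0.2151, 0.0394]), [np.float64(0.18028929951390046), np.float64(0.18028929951390407)])
(array([0.5954, 0.2264, 0.0391]), [np.float64(0.2334856827436174), np.float64(0.23348568274377382)])
turn [ 0.0003 -0.0017  0.0061] shift [ -1.2   0.9 146.2] t 2.15 F [-0.3  1.2  0.4]
```

jog_arm([
  [[0,0,0],[-1,1,30],0],
  [[0,0,0],[-1,2,70],0],
  [[0,0,0],[-1,2,110],0],
  [[0,0,0],[-1,2,140],0],
  [[0,0,0],[-1,2,150],0],
  [[0,0,0],[-1,2,152],0],
  [[0,0,0],[-1,2,154],0],
  [[0,0,0],[-1,2,156],0],
  [[0,0,0],[-1,2,156],0],
  [[0,0,0],[-1,2,156],0],
])

```text
time_s: 3.15
eef_pos: [0.4311, 0.2234, 0.0511]
tcp_rot: [179.9, -0.1, 76.1]
force: [-0.4, 0.4, 0.9]
grip_width: 0.0002
grasp_force: 0.0
```

jog_arm([
  [[0,0,0],[0,0,2],0],
  [[0,0,0],[0,0,4],0],
  [[0,0,0],[0,0,6],0],
  [[0,0,0],[0,0,7],0],
  [[0,0,0],[0,0,8],0],
  [[0,0,0],[0,0,9],0],
  [[0,0,0],[0,0,10],0],
  [[0,0,0],[0,0,10],0],
  [[0,0,0],[0,0,10],0],
  [[0,0,0],[0,0,10],0],
])

```text
time_s: 4.15
eef_pos: [0.4304, 0.2233, 0.0403]
tcp_rot: [180.0, -0.1, 76.0]
force: [0.2, -0.4, -0.6]
grip_width: 0.0001
grasp_force: 0.0
```

jog_arm([
  [[0,0,0],[0,0,1],0],
  [[0,0,0],[0,0,2],0],
  [[0,0,0],[0,0,3],0],
  [[0,0,0],[0,0,3],0],
  [[0,0,0],[0,0,3],0],
  [[0,0,0],[0,0,3],0],
  [[0,0,0],[0,0,3],0],
  [[0,0,0],[0,0,3],0],
  [[0,0,0],[0,0,3],0],
  [[0,0,0],[0,0,3],0],
])

```text
time_s: 5.15
eef_pos: [0.4304, 0.2233, 0.0372]
tcp_rot: [180.0, -0.1, 76.0]
force: [-1.5, 0.5, -1.2]
grip_width: -0.0002
grasp_force: 0.0
```

```bash
python3 -c "
from h import *
s=r.read_state();print(s['eef_pos'],s['tcp_rot'],s['force'],s['ft_torque'])
w=r.grab_frame('wrist')[100:340,160:400];t=r.grab_frame('scene')[160:260,150:270]
cv2.imwrite('pics/w2.png',cv2.cvtColor(np.hstack([cv2.resize(w,(400,400)),cv2.resize(t,(400,400),interpolation=2)]),cv2.COLOR_RGB2BGR))"
```

```text
[0.43038975 0.22327292 0.03721774] [ 1.79979816e+02 -9.68909758e-02  7.60498455e+01] [-1.49859182  0.45112923 -1.22293829] [ 0.00382104 -0.01576226 -0.00739689]
```

View pics/w2.png

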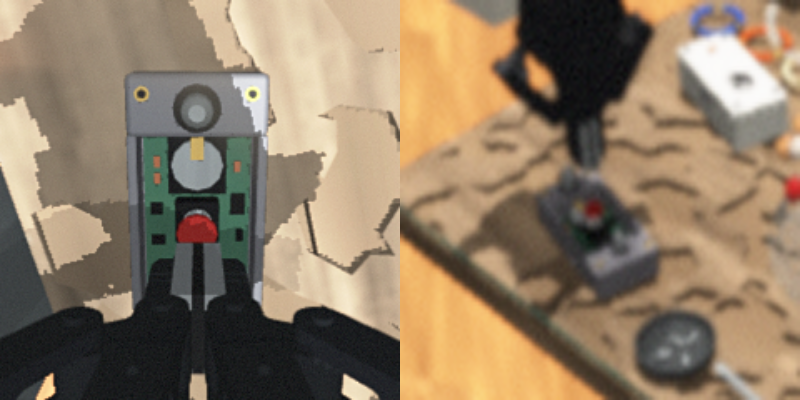

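The wrist view shows the finger's front edge at about full-image (278,246), short of the plunger at (278,237). The scene view shows the tip clearly above the plunger. I'll check the tip's position against the model.

Run:
```python
from h import *
np.set_printoptions(precision=4,suppress=True)
s=r.read_state()
c=r.camera_info('wrist');H=np.linalg.inv(c['hand_eye'])
def pw(p):
    q=(H@np.r_[p,1])[:3];return cv2.projectPoints(q[None],np.zeros(3),np.zeros(3),c['K'],c['dist_coeffs'])[0].ravel()
for x in(0,.011):
  for z in(0,.014,-.01,-.02): print('wrist tool x,z',x,z,pw([x,0,z]))
cs=r.camera_info('scene')
def ps(X): return cv2.projectPoints(np.array(X)[None],cv2.Rodrigues(cs['R'])[0],cs['t'],cs['K'],cs['dist_coeffs'])[0].ravel()
for z in(.024,.030,.037,.047,.057): 
    p=ps([.4304,.2233,z]);print(z,p,'tile',400+(p[0]-150)*400/120,(p[1]-160)*4)
```

```text
wrist tool x,z 0 0 [276.4346 242.8422]
wrist tool x,z 0 0.014 [276.5955 235.0805]
wrist tool x,z 0 -0.01 [276.3042 249.1406]
wrist tool x,z 0 -0.02 [276.158  256.1954]
wrist tool x,z 0.011 0 [276.3847 225.6841]
wrist tool x,z 0.011 0.014 [276.5517 219.0211]
wrist tool x,z 0.011 -0.01 [276.2489 231.1038]
wrist tool x,z 0.011 -0.02 [276.0964 237.1883]
0.024 [208.1213 213.6944] tile 593.7376132345989 214.77754449104532
0.03 [207.8583 211.8537] tile 592.8609711401156 207.41476547794355
0.037 [207.5493 209.6912] tile 591.8308445488553 198.76479552633054
0.047 [207.1036 206.5735] tile 590.3452706112294 186.2940499812329
0.057 [206.6529 203.4219] tile 588.8430109602922 173.68757188981817
```

jog_arm([
  [[0,0,0],[0,0,2],0],
  [[0,0,0],[0,0,4],0],
  [[0,0,0],[0,0,6],0],
  [[0,0,0],[0,0,8],0],
  [[0,0,0],[0,0,10],0],
  [[0,0,0],[0,0,12],0],
  [[0,0,0],[0,0,12],0],
  [[0,0,0],[0,0,12],0],
  [[0,0,0],[0,0,12],0],
  [[0,0,0],[0,0,12],0],
])

```text
time_s: 6.25
eef_pos: [0.4305, 0.2233, 0.0253]
tcp_rot: [180.0, -0.1, 76.1]
force: [-0.6, 0.1, 0.1]
grip_width: 0.0002
grasp_force: 0.0
```

jog_arm([
  [[0,0,0],[0,0,1],0],
  [[0,0,0],[0,0,2],0],
  [[0,0,0],[0,0,3],0],
  [[0,0,0],[0,0,4],0],
  [[0,0,0],[0,0,5],0],
  [[0,0,0],[0,0,6],0],
  [[0,0,0],[0,0,7],0],
  [[0,0,0],[0,0,7],0],
  [[0,0,0],[0,0,7],0],
  [[0,0,0],[0,0,7],0],
])

```text
time_s: 7.25
eef_pos: [0.4304, 0.2233, 0.0182]
tcp_rot: [180.0, -0.1, 76.0]
force: [-0.6, -0.6, 0.1]
grip_width: -0.0
grasp_force: 0.0
```

```bash
python3 -c "
from h import *
s=r.read_state();print(s['eef_pos'],s['force'],s['tau'],s['qpos'])
w=r.grab_frame('wrist')[130:330,180:380];t=r.grab_frame('scene')[170:250,170:250]
cv2.imwrite('pics/w3.png',cv2.cvtColor(np.hstack([cv2.resize(w,(400,400)),cv2.resize(t,(400,400),interpolation=2)]),cv2.COLOR_RGB2BGR))"
```

```text
[0.43043829 0.22330871 0.01824527] [-0.61950759 -0.63244873  0.10346659] [ 5.43972801e-04 -3.35955477e+01 -2.66946512e+01  4.40246062e-03
 -2.62768997e-03  1.53544590e-06] [1.30494448e+01 9.75993481e+00 1.14178749e+02 9.46174210e-02
 5.59949673e+01 2.69507968e+01]
```

View pics/w3.png

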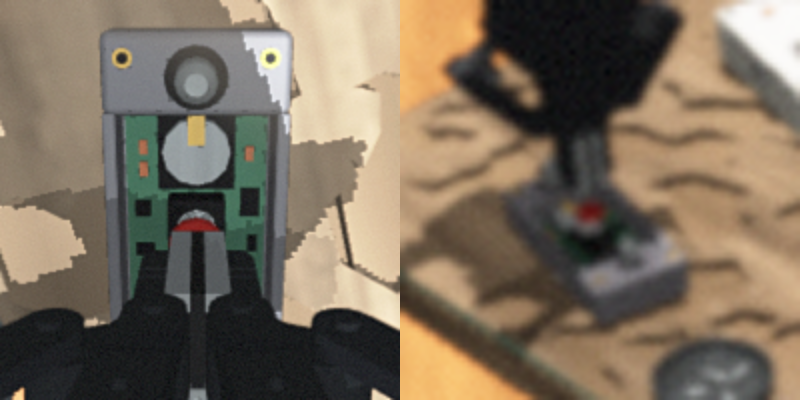

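The tip stands about 39 mm up at TCP z 18 mm, so the real tips are about 21 mm behind the reported TCP. It is over the red cap, so I'll keep feeling downward.

jog_arm([
  [[0,0,0],[0,0,1],0],
  [[0,0,0],[0,0,2],0],
  [[0,0,0],[0,0,3],0],
  [[0,0,0],[0,0,4],0],
  [[0,0,0],[0,0,5],0],
  [[0,0,0],[0,0,6],0],
  [[0,0,0],[0,0,7],0],
  [[0,0,0],[0,0,8],0],
  [[0,0,0],[0,0,8],0],
  [[0,0,0],[0,0,8],0],
])

```text
time_s: 8.35
eef_pos: [0.4304, 0.2233, 0.0102]
tcp_rot: [180.0, -0.1, 76.0]
force: [0.1, 0.3, -0.0]
grip_width: -0.0001
grasp_force: 0.0
```

jog_arm([
  [[0,0,0],[0,0,1],0],
  [[0,0,0],[0,0,1.5],0],
  [[0,0,0],[0,0,2],0],
  [[0,0,0],[0,0,2.5],0],
  [[0,0,0],[0,0,3],0],
  [[0,0,0],[0,0,3],0],
  [[0,0,0],[0,0,3],0],
  [[0,0,0],[0,0,3],0],
  [[0,0,0],[0,0,3],0],
  [[0,0,0],[0,0,3],0],
])

```text
time_s: 9.35
eef_pos: [0.4304, 0.2233, 0.0072]
tcp_rot: [180.0, -0.1, 76.1]
force: [-0.1, -0.0, 0.2]
grip_width: -0.0001
grasp_force: 0.0
```

jog_arm([
  [[0,0,0],[0,0,1],0],
  [[0,0,0],[0,0,1.5],0],
  [[0,0,0],[0,0,2],0],
  [[0,0,0],[0,0,2.5],0],
  [[0,0,0],[0,0,3],0],
  [[0,0,0],[0,0,3.5],0],
  [[0,0,0],[0,0,4],0],
  [[0,0,0],[0,0,4],0],
  [[0,0,0],[0,0,4],0],
  [[0,0,0],[0,0,4],0],
])

```text
time_s: 10.35
eef_pos: [0.4304, 0.2233, 0.0033]
tcp_rot: [180.0, -0.1, 76.1]
force: [-2.8, -0.2, 4.4]
grip_width: -0.0001
grasp_force: 2.5
```

```bash
python3 -c "
from h import *
s=r.read_state();print(s['eef_pos'],s['force'])
w=r.grab_frame('wrist')[130:330,180:380];t=r.grab_frame('scene')[170:250,170:250]
cv2.imwrite('pics/w4.png',cv2.cvtColor(np.hstack([cv2.resize(w,(400,400)),cv2.resize(t,(400,400),interpolation=2)]),cv2.COLOR_RGB2BGR))"
```

```text
[0.43039196 0.22332588 0.00326204] [-2.76348405 -0.21166795  4.3884414 ]
```

Contact: 4.4 N at TCP z 3.3 mm, so the shut tips sit about 26 mm above the TCP height. Now I'll press to the stop.

jog_arm([
  [[0,0,0],[0,0,1],0],
  [[0,0,0],[0,0,2],0],
  [[0,0,0],[0,0,3],0],
  [[0,0,0],[0,0,4],0],
  [[0,0,0],[0,0,5],0],
  [[0,0,0],[0,0,5.5],0],
  [[0,0,0],[0,0,6],0],
  [[0,0,0],[0,0,6],0],
  [[0,0,0],[0,0,6],0],
  [[0,0,0],[0,0,6],0],
])

```text
time_s: 11.45
eef_pos: [0.4305, 0.2234, -0.0012]
tcp_rot: [-180.0, -0.1, 76.1]
force: [-8.4, -3.6, 20.7]
grip_width: 0.0003
grasp_force: 10.3
```

The wrist reads 20.7 N, so the plunger is on its stop. I'll release it and lift.

jog_arm([
  [[0,0,0],[0,0,-3],0],
  [[0,0,0],[0,0,-8],0],
  [[0,0,0],[0,0,-15],0],
  [[0,0,0],[0,0,-25],0],
  [[0,0,0],[0,0,-40],0],
  [[0,0,0],[0,0,-60],0],
  [[0,0,0],[0,0,-80],0.3],
  [[0,0,0],[0,0,-110],0.6],
  [[0,0,0],[0,0,-150],0.75],
  [[0,0,0],[0,0,-200],0.75],
])

```text
time_s: 12.45
eef_pos: [0.4288, 0.2227, 0.1974]
tcp_rot: [-179.9, -0.0, 76.0]
force: [2.0, 0.6, -0.3]
grip_width: 0.058
grasp_force: 0.0
```

```bash
python3 -c "
from h import *
s=r.read_state();print(s['eef_pos'],s['tcp_rot'],s['grip_width'])
w=r.grab_frame('wrist')
w=cv2.cvtColor(w,cv2.COLOR_RGB2BGR);cv2.imwrite('pics/w5.png',w)
c=lambda im,x,y,w,h,k:cv2.resize(im[y:y+h,x:x+w],None,fx=k,fy=k,interpolation=cv2.INTER_CUBIC)
cv2.imwrite('pics/c5.png',np.hstack([c(w,240,130,80,120,5),c(w,395,45,80,120,5)]))
go(.6309,.2692,.05,72.4)
"
```

```text
[0.42878954 0.22265531 0.19739522] [-1.79852583e+02 -1.49869969e-02  7.60405939e+01] 0.058032191293952644
turn [ 0.0123 -0.0085  0.064 ] shift [ 89.7 177.8 161. ] t 12.5 F [3.9 2.4 6.9]
```

View pics/c5.png

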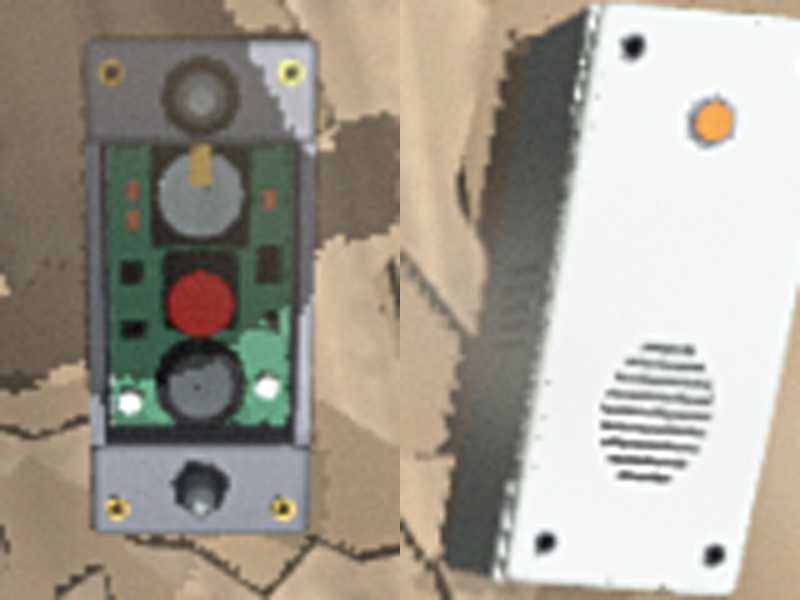

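The crop shows the base still square in view and its plunger up, and the cover unmoved. Now I'll go above the cover.

jog_arm([
  [[0,0,0.01],[15,30,20],0.75],
  [[0,0,0.02],[30,60,40],0.75],
  [[0,0,0.03],[45,90,60],0.75],
  [[0,0,0.04],[60,120,80],0.75],
  [[0,0,0.05],[75,150,100],0.75],
  [[0.0,0,0.06],[90,178,120],0.75],
  [[0,0,0.064],[90,178,140],0.75],
  [[0,0,0.064],[90,178,150],0.75],
  [[0,0,0.064],[90,178,150],0.75],
  [[0,0,0.064],[90,178,150],0.75],
])

```text
time_s: 13.5
eef_pos: [0.6248, 0.2678, 0.0484]
tcp_rot: [179.9, -0.1, 72.4]
force: [0.1, -0.9, 0.5]
grip_width: 0.0639
grasp_force: 0.0
```

```bash
python3 -c "
from h import *
s=r.read_state();print(s['eef_pos'],s['tcp_rot'],s['grip_width'])
w=cv2.cvtColor(r.grab_frame('wrist'),cv2.COLOR_RGB2BGR);cv2.imwrite('pics/w6.png',w)
t=cv2.cvtColor(r.grab_frame('top'),cv2.COLOR_RGB2BGR);cv2.imwrite('pics/t6.png',t)
go(.6309,.2692,-.02,72.4)
# base moved? template shift
o=cv2.imread('pics/top0.png');a=o[232:272,182:242];m=cv2.matchTemplate(t[222:282,172:252],a,cv2.TM_CCOEFF_NORMED)
y,x=np.unravel_index(m.argmax(),m.shape);print(x-10,y-10,m.max(),cv2.phaseCorrelate(np.float32(cv2.cvtColor(a,6)),np.float32(cv2.cvtColor(t[232:272,182:242],6)),cv2.createHanningWindow((60,40),cv2.CV_32F)))
"
```

```text
[0.62483062 0.26780812 0.04838802] [ 1.79941766e+02 -1.25353461e-01  7.23932203e+01] 0.06387381841459978
turn [ 0.0027 -0.0032 -0.0001] shift [ 2.6  4.5 69.4] t 13.6 F [0.3 0.2 0.1]
0 0 0.6338696 ((-0.10465312779252756, 0.06743071751687069), 0.8099520279963811)
```

View pics/w6.png

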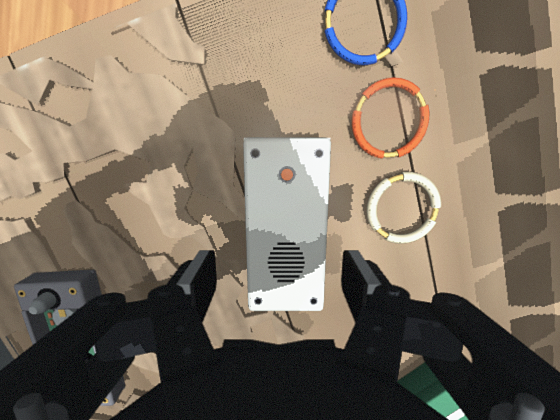

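The wrist view shows the cover between the open fingers, with screws at (255,153), (320,153), (313,300) and (258,301). The bangles are clear to the right. The top-view check says the base hasn't moved.

Run:
```python
from h import *
np.set_printoptions(precision=4,suppress=True)
st=dict(eef_pos=np.array([0.62483062,0.26780812,0.04838802]),tcp_rot=[179.94,-.125,72.393])
P=np.array([atz(ray('wrist',p,st),.034) for p in [(255,153),(320,153),(313,300),(258,301)]])
v=(P[0]+P[1]-P[2]-P[3])/2
print(P.mean(0),np.degrees(np.arctan2(-v[0],v[1])),np.linalg.norm(v))
go(*P.mean(0)[:2],-.02,72.4)
```

```text
[0.6317 0.2679 0.034 ] -17.99181946794201 0.10186302080045027
turn [ 0.0027 -0.0032 -0.0001] shift [ 1.6  5.7 69.4] t 13.6 F [0.3 0.2 0.1]
```

jog_arm([
  [[0,0,0],[2,5,2],0.75],
  [[0,0,0],[2,5,5],0.75],
  [[0,0,0],[2,5,15],0.75],
  [[0,0,0],[2,5,25],0.75],
  [[0,0,0],[2,5,35],0.75],
  [[0,0,0],[2,5,45],0.75],
  [[0,0,0],[2,5,55],0.75],
  [[0,0,0],[2,5,62],0.75],
  [[0,0,0],[2,5,68],0.75],
  [[0,0,0],[2,5,68],0.75],
])

```text
time_s: 14.6
eef_pos: [0.6295, 0.268, -0.0218]
tcp_rot: [-179.9, -0.0, 72.4]
force: [-0.3, -0.4, -1.3]
grip_width: 0.0642
grasp_force: 0.0
```

jog_arm([
  [[0,0,0],[0,0,0],0.7],
  [[0,0,0],[0,0,0],0.65],
  [[0,0,0],[0,0,0],0.6],
  [[0,0,0],[0,0,0],0.5],
  [[0,0,0],[0,0,0],0.4],
  [[0,0,0],[0,0,0],0.3],
  [[0,0,0],[0,0,0],0.3],
  [[0,0,0],[0,0,0],0.3],
  [[0,0,0],[0,0,0],0.3],
  [[0,0,0],[0,0,0],0.3],
])

```text
time_s: 15.6
eef_pos: [0.6311, 0.2684, -0.0196]
tcp_rot: [179.9, -0.2, 72.4]
force: [-0.6, -0.4, 5.0]
grip_width: 0.0529
grasp_force: 64.8
```

jog_arm([
  [[0,0,0],[0,0,-5],0.3],
  [[0,0,0],[0,0,-15],0.3],
  [[0,0,0],[0,0,-30],0.3],
  [[0,0,0],[0,0,-45],0.3],
  [[0,0,0],[0,0,-60],0.3],
  [[0,0,0],[0,0,-75],0.3],
  [[0,0,0],[0,0,-80],0.3],
  [[0,0,0],[0,0,-80],0.3],
  [[0,0,0],[0,0,-80],0.3],
  [[0,0,0],[0,0,-80],0.3],
])

```text
time_s: 16.6
eef_pos: [0.6293, 0.2679, 0.0582]
tcp_rot: [-179.9, -0.0, 72.4]
force: [0.6, -0.1, -0.3]
grip_width: 0.0531
grasp_force: 64.2
```

```bash
python3 -c "
from h import *
s=r.read_state();print(s['eef_pos'],s['tcp_rot'],s['grip_width'],s['force'])
w=cv2.cvtColor(r.grab_frame('wrist'),cv2.COLOR_RGB2BGR);cv2.imwrite('pics/w7.png',w)
cv2.imwrite('pics/c7.png',cv2.resize(w[130:310,180:390],None,fx=3,fy=3,interpolation=2))
"
```

```text
[0.62933694 0.26786736 0.05818947] [-1.79908434e+02 -3.64482749e-02  7.23827752e+01] 0.053125262115722396 [ 0.59492073 -0.058176   -0.27385461]
```

View pics/c7.png

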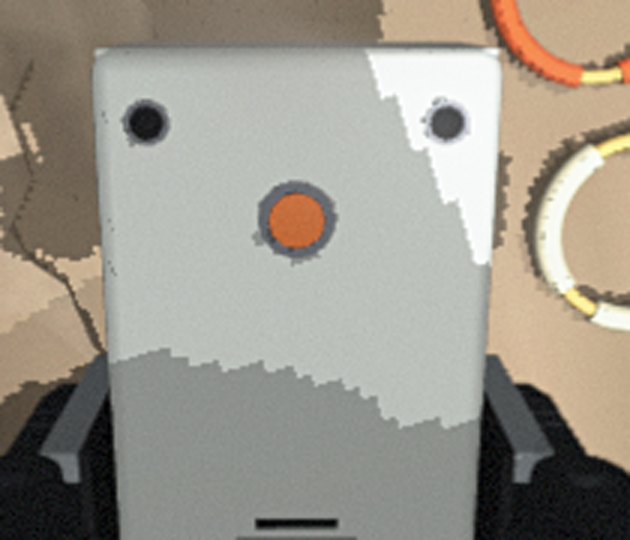

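The cover is held square to the camera, with the lens-end screws at full-image (228.7,170.3) and (328.3,170.3).

Run:
```python
from h import *
np.set_printoptions(precision=4,suppress=True)
c=r.camera_info('wrist');H=c['hand_eye']
Z=-.0536
Q=[]
for p in [(228.7,170.3),(328.3,170.3)]:
    u=cv2.undistortPoints(np.array([[p]],float),c['K'],c['dist_coeffs'])[0,0];d=H[:3,:3]@np.r_[u,1];o=H[:3,3]
    Q.append(o+d*(Z-o[2])/d[2])
Q=np.array(Q);print(Q,'wid',np.linalg.norm(Q[0]-Q[1]),'yaw off',np.degrees(np.arctan2(Q[1,0]-Q[0,0],Q[1,1]-Q[0,1])))
off=Q.mean(0)[:2]-[.0509,0];print('centre in tool',off)
for nm,b in(('w',(.4308,.2219)),('t',(.4291,.2239))):
  a=np.radians(75.9);tx=np.array([np.cos(a),np.sin(a)]);ty=np.array([np.sin(a),-np.cos(a)])
  t=np.array(b)-off[0]*tx-off[1]*ty;print(nm,t)
  go(*t,.06,75.9)
# via relative top/wrist vector and TCP at grasp
print(np.array([.6311,.2684])-[.2009,.0463])
```

```text
[[ 0.051  -0.018  -0.0536]
 [ 0.051   0.0208 -0.0536]] wid 0.03878813207640565 yaw off -0.04588478932879757
centre in tool [0.0001 0.0014]
w [0.4294 0.2221]
turn [-0.0016 -0.0007 -0.0615] shift [-104.1 -176.7   -1.6] t 16.65 F [ 0.1 -0.2 -1.5]
t [0.4277 0.2241]
turn [-0.0016 -0.0007 -0.0615] shift [-102.7 -179.    -1.6] t 16.65 F [ 0.1 -0.2 -1.5]
[0.4302 0.2221]
```

jog_arm([
  [[0,0,-0.01],[-10,-17,0],0.3],
  [[0,0,-0.02],[-27,-45,0],0.3],
  [[0,0,-0.03],[-45,-77,0],0.3],
  [[0,0,-0.04],[-63,-108,0],0.3],
  [[0,0,-0.05],[-80,-136,0],0.3],
  [[0,0,-0.06],[-93,-158,0],0.3],
  [[0,0,-0.062],[-101,-170,0],0.3],
  [[0,0,-0.062],[-104,-176,0],0.3],
  [[0,0,-0.062],[-104,-176,0],0.3],
  [[0,0,-0.062],[-104,-176,0],0.3],
])

```text
time_s: 17.65
eef_pos: [0.4318, 0.2224, 0.0594]
tcp_rot: [179.9, -0.1, 75.9]
force: [0.6, 0.3, -0.7]
grip_width: 0.0531
grasp_force: 64.2
```

```bash
python3 -c "
from h import *
go(.4298,.2221,.03,75.95)
s=r.read_state();print(s['eef_pos'],s['tcp_rot'])
"
```

```text
turn [ 0.0012 -0.0021 -0.0004] shift [-0.8 -1.9 29.4] t 17.65 F [ 0.6  0.3 -0.7]
[0.43181843 0.22237759 0.05939252] [ 1.79932299e+02 -1.21911592e-01  7.59263168e+01]
```

jog_arm([
  [[0,0,0],[0,0,4],0.3],
  [[0,0,0],[0,0,8],0.3],
  [[0,0,0],[0,0,12],0.3],
  [[0,0,0],[0,0,16],0.3],
  [[0,0,0],[0,0,20],0.3],
  [[0,0,0],[0,0,24],0.3],
  [[0,0,0],[0,0,26],0.3],
  [[0,0,0],[0,0,26],0.3],
  [[0,0,0],[0,0,26],0.3],
  [[0,0,0],[0,0,26],0.3],
])

```text
time_s: 18.65
eef_pos: [0.4312, 0.2223, 0.0334]
tcp_rot: [180.0, -0.1, 75.9]
force: [0.8, -0.9, -1.8]
grip_width: 0.053
grasp_force: 64.2
```

```bash
python3 -c "
from h import *
go(.4298,.2221,.03,75.95)
s=r.read_state();print(s['eef_pos'],s['tcp_rot'])
"
```

```text
turn [ 0.0007 -0.0019 -0.0003] shift [-0.5 -1.3  3.4] t 18.65 F [ 0.8 -0.9 -1.8]
[0.4311774  0.22230775 0.03341613] [ 1.79957609e+02 -1.09314713e-01  7.59346820e+01]
```

jog_arm([
  [[0,0,0],[-0.5,-1.2,0],0.3],
  [[0,0,0],[-0.5,-1.2,3],0.3],
  [[0,0,0],[-0.5,-1.2,7],0.3],
  [[0,0,0],[-0.5,-1.2,11],0.3],
  [[0,0,0],[-0.5,-1.2,14],0.3],
  [[0,0,0],[-0.5,-1.2,16],0.3],
  [[0,0,0],[-0.5,-1.2,18],0.3],
  [[0,0,0],[-0.5,-1.2,20],0.3],
  [[0,0,0],[-0.5,-1.2,20],0.3],
  [[0,0,0],[-0.5,-1.2,20],0.3],
])

```text
time_s: 19.65
eef_pos: [0.4297, 0.2221, 0.0132]
tcp_rot: [180.0, -0.1, 75.9]
force: [0.3, 0.3, -1.3]
grip_width: 0.053
grasp_force: 64.2
```

jog_arm([
  [[0,0,0],[0,0,1],0.3],
  [[0,0,0],[0,0,2],0.3],
  [[0,0,0],[0,0,3],0.3],
  [[0,0,0],[0,0,4],0.3],
  [[0,0,0],[0,0,5],0.3],
  [[0,0,0],[0,0,6],0.3],
  [[0,0,0],[0,0,6],0.3],
  [[0,0,0],[0,0,6],0.3],
  [[0,0,0],[0,0,6],0.3],
  [[0,0,0],[0,0,6],0.3],
])

```text
time_s: 20.65
eef_pos: [0.4297, 0.2221, 0.0073]
tcp_rot: [180.0, -0.1, 75.9]
force: [-1.9, -0.2, 2.3]
grip_width: 0.053
grasp_force: 64.5
```

jog_arm([
  [[0,0,0],[0,0,1],0.3],
  [[0,0,0],[0,0,2],0.3],
  [[0,0,0],[0,0,3],0.3],
  [[0,0,0],[0,0,4],0.3],
  [[0,0,0],[0,0,4.5],0.3],
  [[0,0,0],[0,0,5],0.3],
  [[0,0,0],[0,0,5.5],0.3],
  [[0,0,0],[0,0,5.5],0.3],
  [[0,0,0],[0,0,5.5],0.3],
  [[0,0,0],[0,0,5.5],0.3],
])

```text
time_s: 21.65
eef_pos: [0.4298, 0.2221, 0.0024]
tcp_rot: [180.0, -0.1, 75.9]
force: [-4.6, -2.0, 11.9]
grip_width: 0.0532
grasp_force: 65.6
```

jog_arm([
  [[0,0,0],[0,0,0.5],0.3],
  [[0,0,0],[0,0,1],0.3],
  [[0,0,0],[0,0,1.5],0.3],
  [[0,0,0],[0,0,1.5],0.3],
  [[0,0,0],[0,0,1.5],0.3],
  [[0,0,0],[0,0,1.5],0.3],
  [[0,0,0],[0,0,1.5],0.3],
  [[0,0,0],[0,0,1.5],0.3],
  [[0,0,0],[0,0,1.5],0.3],
  [[0,0,0],[0,0,1.5],0.3],
])

```text
time_s: 22.65
eef_pos: [0.4298, 0.2221, 0.0024]
tcp_rot: [-180.0, -0.0, 76.0]
force: [-12.7, -3.9, 26.2]
grip_width: 0.0534
grasp_force: 67.6
```

```bash
python3 -c "
from h import *
s=r.read_state();print(s['eef_pos'],s['tcp_rot'],s['force'],s['ft_torque'],s['qvel'])
c=lambda im,x,y,w,h,k:cv2.resize(im[y:y+h,x:x+w],None,fx=k,fy=k,interpolation=2)
cv2.imwrite('pics/f.png',cv2.cvtColor(np.hstack([c(r.grab_frame('scene'),170,170,80,90,5),c(r.grab_frame('wrist'),180,130,200,225,2)]),4))
"
```

```text
[0.42980602 0.22208666 0.00235348] [-1.79967409e+02 -4.27081113e-02  7.59551229e+01] [-12.69570576  -3.92121896  26.19575787] [-0.59177308  1.76683679 -0.04318898] [-0.04604636  0.0088904  -0.05493359  0.06141266  0.10976717 -0.03115701]
```

View pics/f.png

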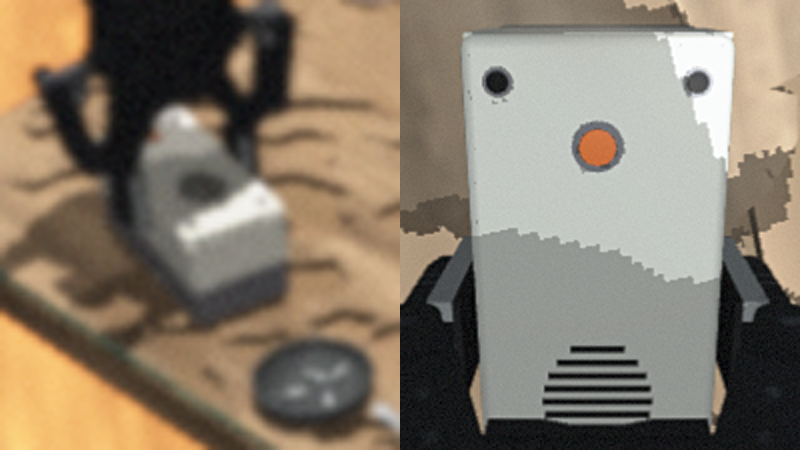

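The picture shows the cover seated flush on the base, lens at the coin-cell end. The force rose to 26 N with no further travel, at exactly the predicted shut height, so I'm handing it in.

```bash
python3 -c "
from workcell import r
print(r.job_done())"
```

```text
the job is handed in; nothing more can be done
None
```

I pushed the plunger to its stop and let it back up, then fitted the cover on both dowels, lens at the coin-cell end. The arm is holding it pressed shut at about 26 N; I handed the job in after 22.7 s, and no verdict came back.

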